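# Check the glass-thickness checker with its gauge and press start

### The job

Calibrate the glass-thickness checker: take the flat-bladed gauge out of its wooden stand and push its blade down into the slot of the steel measuring head until the underside of the wooden handle rests on the head, then let go of it. With the gauge home, press the big round button on the sloping console fully down and let it spring back up; do not press it before the gauge is home. Leave the gauge in the slot, and do not disturb the round-handled fid in the other stand or the lidded jar.

Things in the scene. Friction and masses are not known exactly. Their poses are not given: they have to be found in the camera images.
- gauge: loose gauge, 0.2 kg, upright in stand_a: pale wooden handle (16 mm along x, 60 along y, 46 tall) over a flat steel blade (6 mm thick along x, 40 wide along y, 50 long, last 9 mm stepped down to 3 x 34). Origin: centre of the handle's underside (the shoulder), 60 mm above the table at the start; z up. Half-turn symmetric about z. Pinch the handle across its 16 mm from above.
- stand_a: fixed wooden block, 60 x 85 mm, 60 mm tall, with the slot that holds the gauge at the start. Origin: centre of its underside on the table; slot wide along y. It may stand left or right of stand_b.
- stand_b: the like wooden block that holds the round-handled fid. Origin: centre of its underside.
- head: fixed measuring head: a steel block 70 x 100 mm, top 75 mm above the table, on a dark 130 x 140 mm foot 14 mm thick, with one slot in the middle of its top. Origin: centre of its underside on the table. It stands to the left or the right, the console on the other side.
- slot_mouth (a point): centre of the slot's mouth in the head's top face, 75 mm above the table. The slot is vertical, 10 mm wide along x, 48 mm long along y, 60 mm deep, square-edged; axes as the head's. A gauge fully home has its origin here (2 mm play each side across, 4 mm lengthwise), blade width along y.
- console: fixed grey console, 205 mm wide (y) over the posts, 150 mm deep (x), 120 mm tall without the guard bar. Origin on the table below the centre of its sloping panel; front is its -x. The panel (124 x 180 mm) rises away from the front at 35 degrees: outward normal (-0.574, 0, 0.819) in the console's frame. Press the button along that normal, from the front.
- guard_bar (a point): middle of the steel guard bar (12 mm thick, along the console's y, posts at y = -96 and +96 mm) that crosses 100 mm above the button, 206 mm above the table. It blocks a hand coming straight down on the button; a tilted one passes in front of and under it.
- start_button_top (a point): centre of the button's round flat top (48 mm diameter, black), mid-panel, standing 26 mm out of the panel when up; 15 mm in front of the console's origin, 106 mm above the table. Its z axis is the outward normal, 35 degrees from vertical; the button moves along -z.
- start_button (a joint): button travel in m: 0 up, 0.010 fully down; a spring returns it. It takes 1.5 N to start and 5 N to hold fully down.
- fid: loose bystander: turned wooden fid with a round waisted handle (36 mm wide, 42 mm tall), standing in stand_b. Origin at its shoulder, 60 mm above the table. Leave alone.
- flux_jar: loose bystander: closed amber glass jar with a pale label and white lid, 64 mm wide, 85 mm tall; origin at its underside. Leave alone.
There are look-alikes about, which are no part of the job. Leave any red or turquoise look-alike of the gauge alone.

How it is judged:
On the way, in this order (a step that is already met when the one before it is completed fails the run):
1. the gauge stands home in the slot of the measuring head, let go (horizontal distance between gauge and slot_mouth below 0.008 m and z of gauge in the frame of slot_mouth between -0.003 and 0.003 m and angle between gauge's own z axis and vertical below 0.08 rad and contact force between the fingers and gauge below 0.2 N), for 0.2 s.
2. the button is fully down while the gauge is home (horizontal distance between gauge and slot_mouth below 0.008 m and z of gauge in the frame of slot_mouth between -0.003 and 0.003 m and angle between gauge's own z axis and vertical below 0.08 rad and value of joint start_button above 0.008 m), for 0.1 s.
At the end, for the whole second after the job is handed in: the gauge stands upright (within 4.5 degrees) and at rest in the head's slot, shoulder within 3 mm of the head's top and within 8 mm of the slot's centre, not held; the button, having been pressed down at least 8 of its 10 mm with the gauge home, is back up (within 2 mm) (all of step 1 and value of joint start_button below 0.002 m and linear speed of gauge below 0.02 m/s); the robot touches nothing.
It fails at once if the button is pressed (over 5 mm) while the gauge is not home (value of joint start_button above 0.005 m and not (horizontal distance between gauge and slot_mouth below 0.008 m and z of gauge in the frame of slot_mouth between -0.003 and 0.003 m and angle between gauge's own z axis and vertical below 0.08 rad)).
It fails at once if the fid or the jar is moved by more than 30 mm (distance of any of fid, flux_jar from where it was at the start of the episode above 0.03 m).
It also fails if it takes over 67 s, if anything falls off the work surface, if the arm or the gripper's body presses on something with over 40 N, if the wrist force passes 120 N, or if a joint passes its speed limit or range.

### The arm

A 6-joint arm with a two-finger parallel gripper is mounted at the origin on the work surface. World frame = base frame: x ahead of the robot, y to its left, z up, the work surface at z = 0. Lengths are in m, angles in rad, forces in N, time in s.
With the tool pointing down it reaches from about 0.325 to 1 m from the base axis. Payload 5.1 kg.
Tool frame: the origin (TCP) lies on the mounting face of the last link; the fingertips stand 173 mm ahead of it and the grasp point (between the pads) lies 155 mm ahead of it (bot.hold_point_z is the distance from the TCP to the grasp point, in m); z points along the fingers, y is the line along which they close (so a half turn about z gives the same grasp; the last joint's range is limited). The gripper opens to 85 mm and grips with 20 to 120 N. Pads are 22 mm wide; open, the fingers measure 114 mm over their backs; the gripper's body (76 mm by 85 mm) begins 54 mm behind the grasp point. The pads swing forward as they close: fully open they stand 13 mm farther back than shut.
Start: joints at [-1.371, 0.124, 1.65, -0, 1.367, -0.083], TCP at [0.181, -0.624, 0.405] pointing down, gripper open.
Joint ranges: [-2.61, 2.61], [-1.02, 2.33], [0.03, 2.71], [-1.35, 4.49], [0.32, 2.68], [-2.91, 2.91]. Speed limits (rad/s): [2.57, 2.57, 3.14, 3.14, 3.14, 3.14].

### API

Orientations are given as a unit quaternion [x, y, z, w].
In Python, from station import bot, cams, job, spot_in, landmark_of gives the robot as it stands.
- The arm moves only by the shell command python3 -m inch 'ROWS' [FORCE]. ROWS is JSON, one flat list of numbers, 7 for each row, row after row: the shift along the tool's x, y, z scaled (see below), then the turn, a rotation vector about the tool's x, y, z scaled (see below), then the closure, from 0 (fully open) to 1 (shut). A call has 1 to 8 rows; each row is the pose to reach, as a shift and turn from the pose commanded when the call began, along the tool's axes at that moment; what a row does not reach only later rows make up. The controller multiplies each number of a shift by 800 mm and each number of a turn by 45 degrees. A row lasts 1/12 s, in which the tool goes at most 41.7 mm and 7.16 degrees, less where a joint would pass 70% of its speed; a pose out of reach is approached as far as the arm can. A call with a number of a shift or a turn outside -1 to 1 is refused whole. A call with a gripper value outside its range is refused whole. The fingers move at their own pace and stop on an object; FORCE is the grip in N (left out, the last holds). Time passes only in rows, so rows that repeat a pose let the fingers close. It gives the time, the measured TCP pose, the force, the opening and the grip force at its end, in the units of the state.
- bot.sense(): the state, without advancing time (a new reading comes with each control period).
- cams.read_camera(name): name is "scene" or "top" or "wrist"; returns a dict with "color" (400x640x3 uint8, blue, green, red), "mtx" (3x3 intrinsics, pixels), "R" (3x3) and "t" (3): a world point X has camera coordinates R X + t; the wrist camera has in their place "hand_eye" (4x4, takes a point from camera to tool coordinates, whose origin is the TCP and whose axes are the flange's). Camera axes: x right, y down, z forward; pixel columns grow to the right and rows downward; lengths in m; the calibration is good to about 2 mm. A picture is of the moment at which its call begins: read the wrist's pose just before it. There is no depth.
- job.close_job(): hands the job in; it is judged then, once.
Trained networks look in a picture, given as the dict that the camera call returned (one of the last four; its "shot" number tells which), for a name from the list of things; names that differ only in an ending like _2 or _b are one class to them, and where a whole thing is asked for, a point or a joint stands for the part that bears it (a point fixed in the world has none). Each returns a list of dicts, best first, with "score" (0 to 1); they miss things now and then, are a little off and sometimes report something else, mostly with a low value. They report only what shows in the picture. A call takes as long as a camera call. They do not tell look-alikes from the thing itself.
- spot_in(picture, label): "xy" ([column, row] in pixels, amid what is visible of it).
- landmark_of(picture, label): "xy" ([column, row] in pixels: a listed point, or the origin of a listed thing).
The state is a dict: "clock": time; "q": joint angles; "joint_vel": joint speeds; "tau": joint torques, N m; "position": TCP position; "ee_rot": TCP orientation; "ft_force": force on the tool from outside, world axes, zero at the start; "moment": the same for the moment, N m; "opening": finger opening in m; "grasp_force": force on a finger pad.
Only numpy, scipy, OpenCV 4.12 (cv2) and the standard library are available. Lean on these libraries where they do the work, as an engineer would, in place of code of your own. Each camera call takes 0.05 s, during which the arm holds its last target. There are 200 camera calls.

## Working session

There is one attempt and no reset: what is moved stays moved. The work goes in short steps, Python scripts to look and compute and a shell command to move; the robot and the scene stay as the last step left them, time stands still between calls to the robot, and variables do not carry over. Pictures are saved under pics/ and viewed, at most 10 in all, crops included, and the job is handed in when it is done.

```bash
ls; mkdir -p pics; cat > h.py <<'E'
import numpy as np, cv2
from scipy.spatial.transform import Rotation as Ro
from station import bot, cams, job, spot_in, landmark_of
def onplane(p,xy,z):
    d=np.linalg.inv(p["mtx"])@np.array([xy[0],xy[1],1.]); R=np.array(p["R"]);t=np.array(p["t"])
    c=-R.T@t; d=R.T@d
    return c+d*(z-c[2])/d[2]
def tri(ps,xys):
    A=[];b=[]
    for p,xy in zip(ps,xys):
        R=np.array(p["R"]);t=np.array(p["t"]);c=-R.T@t
        d=R.T@np.linalg.inv(p["mtx"])@np.array([xy[0],xy[1],1.]);d/=np.linalg.norm(d)
        M=np.eye(3)-np.outer(d,d);A.append(M);b.append(M@c)
    return np.linalg.solve(sum(A),sum(b))
E
python3 - <<'E'
from h import *
s=bot.sense();print(s["position"],s["ee_rot"],s["opening"],s["ft_force"],bot.hold_point_z)
Z=dict(gauge=.06,stand_a=0,head=0,slot_mouth=.075,console=0,guard_bar=.206,start_button_top=.106,fid=.06,flux_jar=0,stand_b=0)
for c in("scene","top"):
    p=cams.read_camera(c);cv2.imwrite(f"pics/{c}0.png",p["color"])
    print(c, (-np.array(p["R"]).T@np.array(p["t"])).round(3))
    for k,z in Z.items():
        for r in landmark_of(p,k)[:3]: print(k,np.round(r["xy"],1),round(r["score"],2),onplane(p,r["xy"],z).round(4))
E
```

```text
pics
[ 0.18131737 -0.62393802  0.40342217] [ 9.90019360e-01  1.40927520e-01 -4.98397158e-05 -1.04843757e-03] 0.08541372829412207 [ 1.0428863  -0.27928213 -0.10788704] 0.1547
scene [ 1.061 -0.292  0.692]
gauge [354.6 216.1] 0.76 [0.6337 0.0699 0.06  ]
gauge [344.  138.6] 0.68 [0.3807 0.2184 0.06  ]
gauge [420.5 223.1] 0.66 [0.7301 0.1814 0.06  ]
stand_a [295.6 248.3] 0.94 [ 0.5993 -0.069   0.    ]
stand_a [354.8 234.3] 0.67 [0.64   0.0705 0.    ]
head [404.6 181.7] 0.8 [0.5661 0.2932 0.    ]
head [354.4 234.1] 0.7 [0.639 0.07  0.   ]
slot_mouth [410.6 158.7] 0.8 [0.5623 0.3018 0.075 ]
slot_mouth [296.5 228.5] 0.6 [ 0.6048 -0.0653  0.075 ]
guard_bar [128.2 203.2] 0.58 [ 0.4837 -0.3429  0.206 ]
start_button_top [145.5 228.6] 0.71 [ 0.4596 -0.3393  0.106 ]
fid [297.5 232.7] 0.51 [ 0.6052 -0.0639  0.06  ]
flux_jar [387.6 272.4] 0.84 [0.7636 0.068  0.    ]
stand_b [295.6 248.3] 0.94 [ 0.5993 -0.069   0.    ]
stand_b [354.8 234.3] 0.67 [0.64   0.0705 0.    ]
top [0.468 0.012 1.143]
gauge [244.7 274.7] 0.65 [0.367  0.2263 0.06  ]
gauge [349.6 187.5] 0.63 [ 0.6069 -0.0628  0.06  ]
gauge [303.5 174.9] 0.62 [0.6427 0.0665 0.06  ]
stand_a [349.9 189.6] 0.91 [ 0.6083 -0.0678  0.    ]
stand_a [304.3 180.2] 0.9 [0.6365 0.0671 0.    ]
head [223.9 203. ] 0.79 [0.5692 0.3025 0.    ]
slot_mouth [221.5 200.9] 0.74 [0.5684 0.29   0.075 ]
console [437.6 230.6] 0.84 [ 0.4864 -0.3252  0.    ]
guard_bar [466.7 232.4] 0.91 [ 0.4785 -0.335   0.206 ]
start_button_top [448.1 239.7] 0.56 [ 0.4604 -0.3214  0.106 ]
fid [350.5 191.3] 0.54 [ 0.5961 -0.0652  0.06  ]
fid [452.9 241.1] 0.53 [ 0.4562 -0.3495  0.06  ]
flux_jar [305.4 136.8] 0.64 [0.7676 0.0642 0.    ]
stand_b [349.9 189.6] 0.91 [ 0.6083 -0.0678  0.    ]
stand_b [304.3 180.2] 0.9 [0.6365 0.0671 0.    ]
```

View pics/scene0.png

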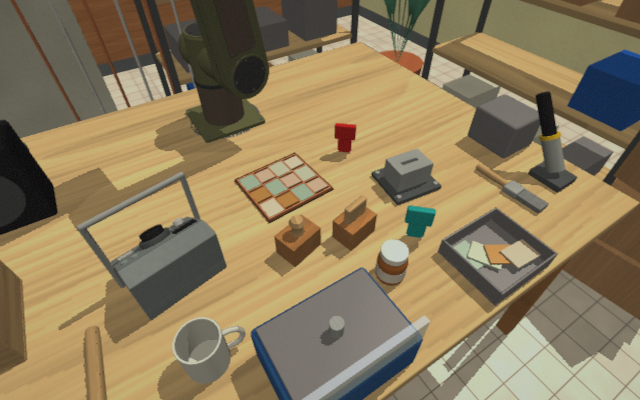

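View pics/top0.png

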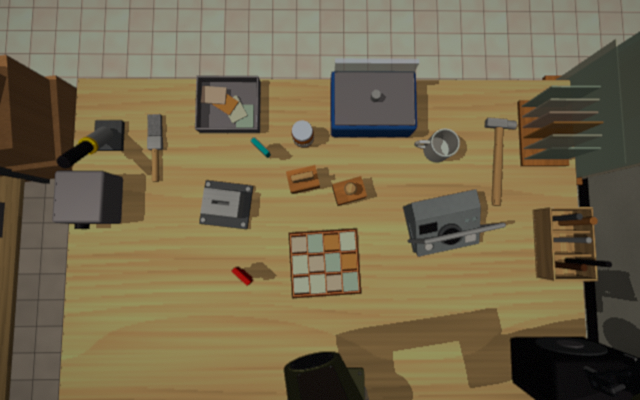

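The pictures show the gauge in the near-left stand at scene (354,216) and top (304,178). The fid stands at scene (297,230) and top (350,190). The head is at top (221,201), the console at top (445,230), and the red and turquoise look-alikes lie apart from these. Next I move over the gauge, heading about 20°.

```bash
cat >> h.py <<'E'
def down(yaw):  # tool pointing down, tool y heading yaw (deg)
    a=np.radians(yaw); y=np.array([np.cos(a),np.sin(a),0]); z=np.array([0,0,-1.]); return Ro.from_matrix(np.c_[np.cross(y,z),y,z])
def plan(pos,rot):
    s=bot.sense();R0=Ro.from_quat(s["ee_rot"])
    sh=R0.inv().apply(np.array(pos)-s["position"])/.8; tu=(R0.inv()*rot).as_rotvec()/np.radians(45)
    print("shift",sh.round(4),"turn",tu.round(3), "now",s["position"].round(4),"t",round(s["clock"],2),"F",s["ft_force"].round(1),"open",round(s["opening"],4),"q",s["q"].round(2))
E
python3 -m inch '[0.765,-0.663,-0.05,0,0,-1,0, 0.765,-0.663,-0.05,0,0,-1,0, 0.765,-0.663,-0.05,0,0,-1,0, 0.765,-0.663,-0.05,0,0,-1,0, 0.765,-0.663,-0.05,0,0,-1,0, 0.765,-0.663,-0.05,0,0,-1,0, 0.765,-0.663,-0.05,0,0,-1,0, 0.765,-0.663,-0.05,0,0,-1,0]' 40
python3 -c "
from h import *
plan([.62,.06,.42],down(20))"
```

```text
clock: 1.77
position: [0.3626, -0.3427, 0.4215]
ee_rot: [0.861, 0.509, 0.0, 0.0]
ft_force: [0.7, -0.6, 0.3]
opening: 0.0855
grasp_force: 0.0
shift [0.5961 0.0399 0.0018] turn [ 1.000e-03  1.000e-03 -1.083e+00] now [ 0.3626 -0.3427  0.4215] t 1.77 F [ 0.7 -0.6  0.3] open 0.0855 q [-0.86 -0.23  1.96  0.    1.41 -0.36]
```

```bash
python3 -m inch '[0.6,0.04,0,0,0,-1,0, 0.6,0.04,0,0,0,-1,0, 0.6,0.04,0,0,0,-1,0, 0.6,0.04,0,0,0,-1,0, 0.6,0.04,0,0,0,-1,0, 0.6,0.04,0,0,0,-1,0, 0.6,0.04,0,0,0,-1,0, 0.6,0.04,0,0,0,-1,0]'
python3 -c "
from h import *
plan([.62,.06,.42],down(20))"
```

```text
clock: 2.43
position: [0.5424, -0.0617, 0.4215]
ee_rot: [0.6, 0.8, 0.0, 0.0]
ft_force: [0.6, -0.4, -0.8]
opening: 0.0853
grasp_force: 0.0
shift [0.1188 0.1358 0.002 ] turn [ 0.001  0.001 -0.082] now [ 0.5424 -0.0617  0.4215] t 2.43 F [ 0.6 -0.4 -0.8] open 0.0853 q [-0.21 -0.12  1.86 -0.    1.39 -0.5 ]
```

```bash
python3 -m inch '[0.119,0.136,0,0,0,-0.08,0, 0.119,0.136,0,0,0,-0.08,0, 0.119,0.136,0,0,0,-0.08,0, 0.119,0.136,0,0,0,-0.08,0, 0.119,0.136,0,0,0,-0.08,0, 0.119,0.136,0,0,0,-0.08,0]'
cat >> h.py <<'E'
def wrist():
    s=bot.sense(); p=cams.read_camera("wrist"); T=np.eye(4);T[:3,:3]=Ro.from_quat(s["ee_rot"]).as_matrix();T[:3,3]=s["position"]
    W=np.linalg.inv(T@np.array(p["hand_eye"])); p["R"]=W[:3,:3];p["t"]=W[:3,3]; return p
E
python3 - <<'E'
from h import *
p=wrist();cv2.imwrite("pics/w1.png",p["color"]);np.savez("w1.npz",**{k:np.array(p[k]) for k in("R","t","mtx")})
for k,z in dict(gauge=.06,stand_a=0,fid=.06,head=0,slot_mouth=.075).items():
    for r in landmark_of(p,k)[:3]: print(k,np.round(r["xy"],1),round(r["score"],2),onplane(p,r["xy"],z).round(4))
E
```

```text
clock: 2.93
position: [0.6199, 0.0589, 0.4208]
ee_rot: [0.574, 0.819, -0.0, -0.0]
ft_force: [-0.7, -0.0, 0.1]
opening: 0.0851
grasp_force: 0.0
gauge [331.2 167.8] 0.97 [0.6315 0.066  0.06  ]
gauge [458.6  84.6] 0.9 [0.716  0.1809 0.06  ]
stand_a [336.3 160.3] 0.86 [0.6403 0.0657 0.    ]
stand_a [269.9 244.2] 0.56 [ 0.5992 -0.0638  0.    ]
fid [264.4 268.3] 0.8 [ 0.6018 -0.0643  0.06  ]
```

View pics/w1.png

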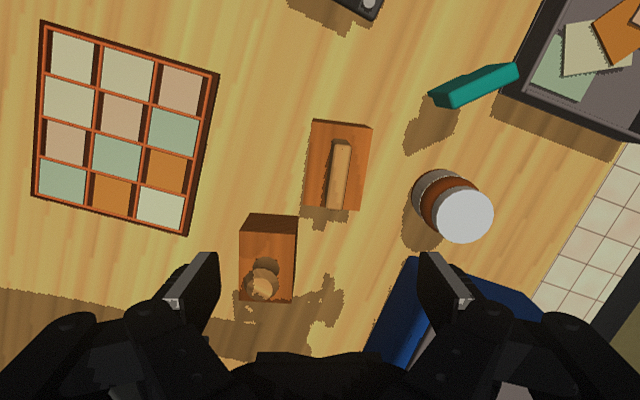

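Gauge handle at about (338,175) in its stand, with the fid at (264,280) and the jar at (460,210). I'll crop for its yaw.

```bash
python3 - <<'E'
import cv2
i=cv2.imread("pics/w1.png");cv2.imwrite("pics/c1.png",cv2.resize(i[110:230,285:395],None,fx=5,fy=5,interpolation=cv2.INTER_CUBIC))
E
```

```text
(no output)
```

View pics/c1.png

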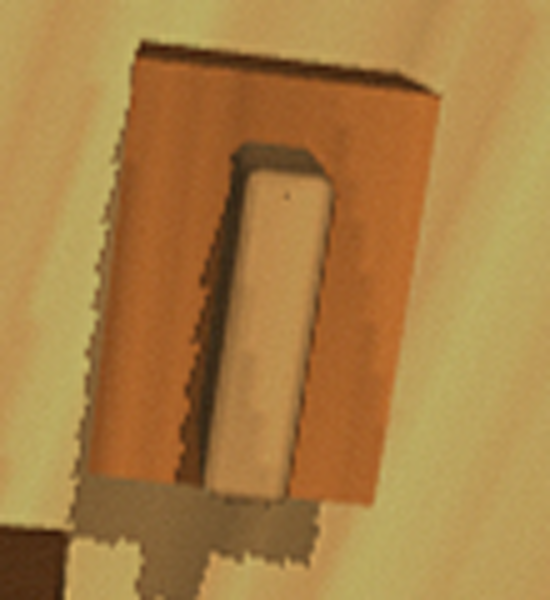

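The handle's top corners in the crop are about (247,172), (331,178), (290,497) and (205,490). The stand's top corners are (134,58), (440,97), (373,505) and (90,472).

```bash
python3 - <<'E'
from h import *
p=dict(np.load("w1.npz"))
for z,C in((.106,[(247,172),(331,178),(290,497),(205,490)]),(.06,[(134,58),(440,97),(373,505),(90,472)])):
    X=np.array([onplane(p,(285+a/5,110+b/5),z)[:2] for a,b in C]);print(X.round(4).tolist(),X.mean(0).round(4))
    for a,b in((0,3),(1,2)):
        d=X[a]-X[b];print("len",np.linalg.norm(d).round(4),"yaw of y",np.degrees(np.arctan2(d[1],d[0])).round(1)-90)
    for a,b in((1,0),(2,3)):
        d=X[a]-X[b];print("len",np.linalg.norm(d).round(4),"yaw of x",np.degrees(np.arctan2(d[1],d[0])).round(1))
plan([.633,.0665,.105+.1547+.05],down(15))
E
```

```text
[[0.6221, 0.094], [0.6359, 0.0979], [0.6499, 0.0422], [0.6351, 0.0383]] [0.6357 0.0681]
len 0.0572 yaw of y 13.099999999999994
len 0.0574 yaw of y 14.099999999999994
len 0.0143 yaw of x 15.8
len 0.0153 yaw of x 14.9
[[0.5979, 0.1021], [0.6564, 0.1154], [0.6754, 0.0331], [0.6175, 0.0198]] [0.6368 0.0676]
len 0.0846 yaw of y 13.400000000000006
len 0.0844 yaw of y 13.0
len 0.06 yaw of x 12.8
len 0.0594 yaw of x 12.9
shift [0.0055 0.0202 0.1397] turn [0.    0.    0.105] now [0.6193 0.0569 0.4214] t 3.23 F [-0.4  0.2  0.2] open 0.085 q [ 0.01  0.05  1.7  -0.    1.39 -0.34]
```

```bash
python3 -c "
from h import *
plan([.636,.068,.2427],down(13.3))"
```

```text
shift [0.0061 0.0243 0.2234] turn [0.    0.    0.143] now [0.6193 0.0569 0.4214] t 3.23 F [-0.4  0.2  0.2] open 0.085 q [ 0.01  0.05  1.7  -0.    1.39 -0.34]
```

```bash
python3 -m inch '[0.006,0.024,0.05,0,0,0.145,0, 0.006,0.024,0.1,0,0,0.145,0, 0.006,0.024,0.14,0,0,0.145,0, 0.006,0.024,0.14,0,0,0.145,0, 0.006,0.024,0.14,0,0,0.145,0, 0.006,0.024,0.14,0,0,0.145,0]'
python3 - <<'E'
from h import *
p=wrist();cv2.imwrite("pics/w2.png",p["color"]);np.savez("w2.npz",**{k:np.array(p[k]) for k in("R","t","mtx")})
for k,z in dict(gauge=.06,stand_a=0).items():
    for r in landmark_of(p,k)[:3]: print(k,np.round(r["xy"],1),round(r["score"],2),onplane(p,r["xy"],z).round(4))
plan([.636,.068,.2427],down(13.3))
E
```

```text
clock: 3.73
position: [0.6367, 0.0685, 0.3116]
ee_rot: [0.621, 0.784, 0.001, 0.001]
ft_force: [-0.6, -0.9, 0.6]
opening: 0.0854
grasp_force: 0.0
gauge [495.  121.5] 0.79 [0.7371 0.1488 0.06  ]
gauge [312.8 203.6] 0.61 [0.6346 0.0676 0.06  ]
stand_a [254.6 304. ] 0.86 [ 0.6062 -0.0634  0.    ]
stand_a [318.3 184.1] 0.61 [0.6389 0.0672 0.    ]
shift [-0.0005 -0.0021  0.088 ] turn [ 0.007  0.002 -0.001] now [0.6371 0.0688 0.3131] t 3.88 F [-0.4 -0.5  0.2] open 0.0856 q [ 0.02  0.17  1.75  0.    1.21 -0.21]
```

View pics/w2.png

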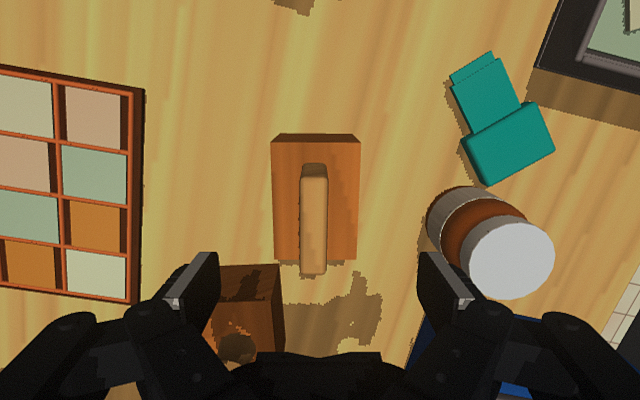

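Handle straight and centred at columns 300–328, rows 177–275. The fingers clear the fid at (238,345) and the jar at (510,260). I'll check the handle's measured centre, then descend.

```bash
python3 - <<'E'
from h import *
p=dict(np.load("w2.npz"))
X=np.array([onplane(p,c,.106)[:2] for c in[(301,178),(328,178),(326,275),(300,273)]]);print(X.mean(0).round(4),(X[0]-X[3]),(X[1]-X[2]))
E
python3 -m inch '[0,-0.002,0.045,0,0,0,0, 0,-0.002,0.085,0,0,0,0, 0,-0.002,0.088,0,0,0,0, 0,-0.002,0.088,0,0,0,0, 0,-0.002,0.088,0,0,0,0]'
```

```text
[0.6356 0.0681] [-0.01165499  0.05586723] [-0.01266425  0.05699665]
clock: 4.3
position: [0.6354, 0.0686, 0.2411]
ee_rot: [0.621, 0.784, 0.001, 0.001]
ft_force: [0.5, -0.2, 0.9]
opening: 0.0852
grasp_force: 0.0
```

```bash
python3 -m inch '[0,0,0,0,0,0,1, 0,0,0,0,0,0,1, 0,0,0,0,0,0,1, 0,0,0,0,0,0,1, 0,0,0,0,0,0,1, 0,0,0,0,0,0,1, 0,0,0,0,0,0,1, 0,0,0,0,0,0,1]' 50
python3 - <<'E'
from h import *
plan([.636,.068,.34],down(13.3))
E
```

```text
clock: 4.97
position: [0.6347, 0.0686, 0.2393]
ee_rot: [0.621, 0.784, 0.0, 0.0]
ft_force: [-0.9, -0.2, 3.1]
opening: 0.0153
grasp_force: 49.3
shift [-0.0011  0.0014 -0.1259] turn [ 0.001  0.    -0.001] now [0.6347 0.0686 0.2393] t 4.97 F [-0.9 -0.2  3.1] open 0.0153 q [ 0.02  0.25  1.8  -0.    1.09 -0.21]
```

```bash
python3 -m inch '[0,0,-0.04,0,0,0,1, 0,0,-0.09,0,0,0,1, 0,0,-0.14,0,0,0,1, 0,0,-0.18,0,0,0,1, 0.05,-0.01,-0.2,0,0,0,1, 0.1,-0.02,-0.2,0,0,0,1, 0.152,-0.035,-0.2,0,0,0,1, 0.152,-0.035,-0.2,0,0,0,1]'
python3 -m inch '[0,0,0,0,0,0,1, 0,0,0,0,0,0,1]'
python3 - <<'E'
from h import *
plan([.566,.298,.34],down(13.3))
p=wrist();cv2.imwrite("pics/w3.png",p["color"]);np.savez("w3.npz",**{k:np.array(p[k]) for k in("R","t","mtx")})
for k,z in dict(gauge=.06,head=0,slot_mouth=.075).items():
    for r in landmark_of(p,k)[:3]: print(k,np.round(r["xy"],1),round(r["score"],2),onplane(p,r["xy"],z).round(4))
E
```

```text
clock: 5.63
position: [0.5765, 0.185, 0.3982]
ee_rot: [0.619, 0.786, 0.0, -0.002]
ft_force: [1.0, -0.1, -3.2]
opening: 0.0155
grasp_force: 52.3
clock: 5.8
position: [0.5791, 0.1806, 0.3977]
ee_rot: [0.62, 0.784, -0.001, -0.0]
ft_force: [-0.0, 0.0, -2.1]
opening: 0.0155
grasp_force: 52.3
shift [0.1466 0.018  0.072 ] turn [-0.002  0.001  0.001] now [0.5791 0.1806 0.3977] t 5.8 F [-0.   0.  -2.1] open 0.0155 q [ 0.21  0.03  1.76 -0.    1.35 -0.02]
gauge [465.9 225.3] 0.97 [0.7321 0.1653 0.06  ]
gauge [78.6 17.9] 0.82 [0.3553 0.265  0.06  ]
gauge [318.6 249.5] 0.74 [0.5972 0.1066 0.06  ]
head [328.2  55.7] 0.91 [0.5635 0.2913 0.    ]
```

View pics/w3.png

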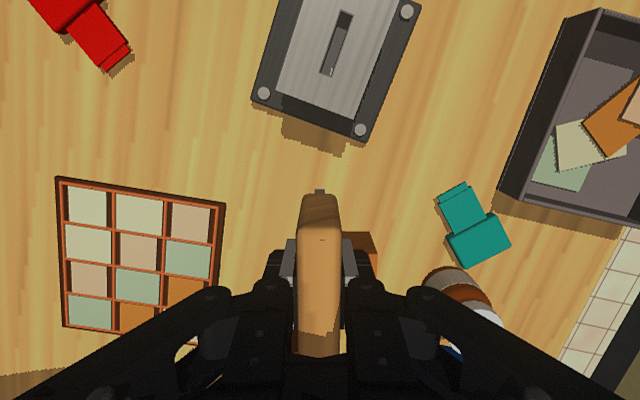

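The head's slot runs from about (346,11) to (326,75). The gauge is held upright at (320,270). I'll crop the slot.

```bash
python3 - <<'E'
import cv2
i=cv2.imread("pics/w3.png");cv2.imwrite("pics/c3.png",cv2.resize(i[0:150,245:425],None,fx=4,fy=4,interpolation=cv2.INTER_CUBIC))
E
```

```text
(no output)
```

View pics/c3.png

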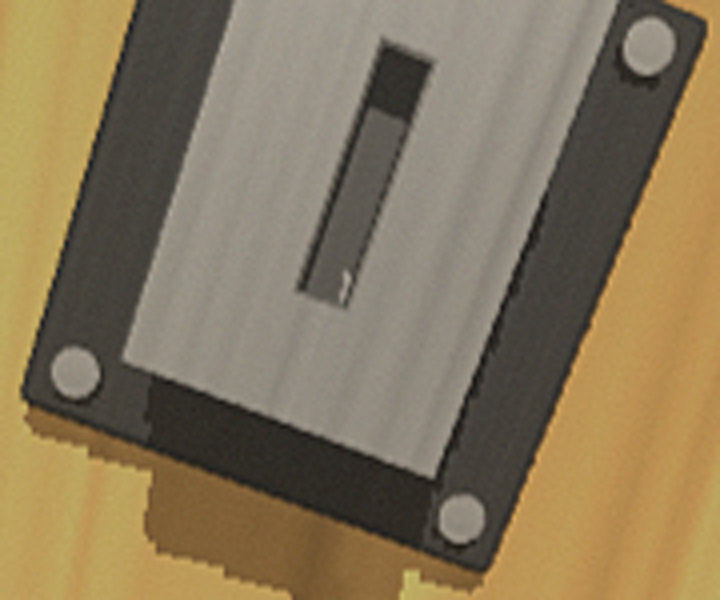

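Slot mouth corners in the crop are (384,38), (434,62), (347,308) and (297,290).

```bash
python3 - <<'E'
from h import *
p=dict(np.load("w3.npz"))
X=np.array([onplane(p,(245+(a+.5)/4-.5,(b+.5)/4-.5),.075)[:2] for a,b in[(384,38),(434,62),(347,308),(297,290)]]);print(X.round(4).tolist(),X.mean(0).round(4))
for a,b in((0,3),(1,2)):
    d=X[a]-X[b];print("len",np.linalg.norm(d).round(4),"yaw",(np.degrees(np.arctan2(d[1],d[0]))-90).round(1))
a,b=[onplane(p,(245+u/4,v/4),.075)[:2] for u,v in((122,360),(435,477))]
d=b-a;print("block edge",np.linalg.norm(d).round(4),np.degrees(np.arctan2(d[1],d[0])).round(1))
a,b=[onplane(p,(245+u/4,v/4),.014)[:2] for u,v in((25,400),(487,568))]
d=b-a;print("foot edge",np.linalg.norm(d).round(4),np.degrees(np.arctan2(d[1],d[0])).round(1))
E
```

```text
[[0.565, 0.3177], [0.5756, 0.3158], [0.5699, 0.2677], [0.5591, 0.2687]] [0.5674 0.2925]
len 0.0493 yaw -6.8
len 0.0485 yaw -6.7
block edge 0.0701 -6.5
foot edge 0.1264 -6.3
```

```bash
python3 - <<'E'
from h import *
plan([.56,.228,.36],down(-6.6))
E
```

```text
shift [ 0.0648 -0.0104  0.0477] turn [-0.001  0.     0.44 ] now [0.5799 0.1794 0.3982] t 6.0 F [-0.7  0.2 -2. ] open 0.0153 q [ 0.21  0.03  1.76 -0.    1.35 -0.02]
```

```bash
python3 -m inch '[0.065,-0.01,0.047,0,0,0.44,1, 0.065,-0.01,0.047,0,0,0.44,1, 0.065,-0.01,0.047,0,0,0.44,1, 0.065,-0.01,0.047,0,0,0.44,1, 0.065,-0.01,0.047,0,0,0.44,1, 0.065,-0.01,0.047,0,0,0.44,1, 0.065,-0.01,0.047,0,0,0.44,1]'
python3 - <<'E'
from h import *
p=wrist();cv2.imwrite("pics/w4.png",p["color"]);np.savez("w4.npz",**{k:np.array(p[k]) for k in("R","t","mtx")})
cv2.imwrite("pics/c4.png",cv2.resize(p["color"][30:230,220:420],None,fx=3,fy=3,interpolation=cv2.INTER_CUBIC))
for r in landmark_of(p,"slot_mouth")[:2]: print(np.round(r["xy"],1),round(r["score"],2),onplane(p,r["xy"],.075).round(4))
plan([.5674,.2925,.325],down(-6.6))
E
```

```text
clock: 6.58
position: [0.5603, 0.2286, 0.3621]
ee_rot: [0.746, 0.666, 0.001, 0.0]
ft_force: [0.6, -0.3, -2.3]
opening: 0.0152
grasp_force: 52.1
[313.5 108.2] 0.57 [0.5657 0.2917 0.075 ]
shift [ 0.0801 -0.      0.0462] turn [ 0.002 -0.001  0.002] now [0.5601 0.2288 0.3619] t 6.68 F [-0.  -0.3 -3. ] open 0.0156 q [ 0.3   0.06  1.8  -0.    1.29  0.41]
```

View pics/c4.png

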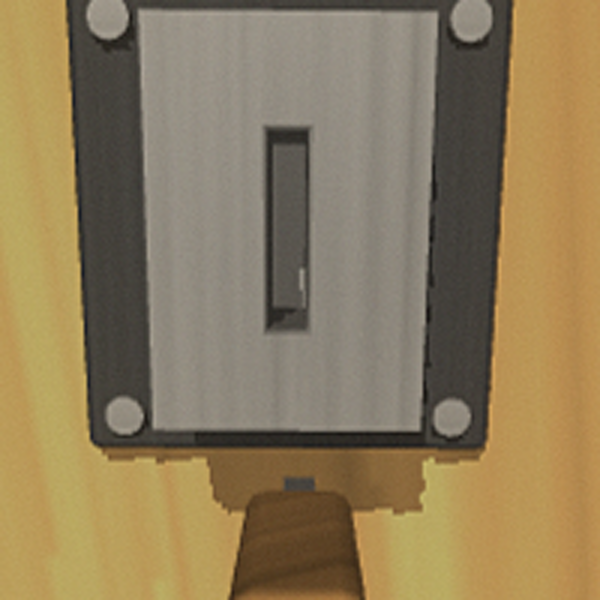

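Slot upright in the view at crop corners (264,127), (312,127), (310,332) and (264,332). The blade shows at crop (284–315, 478–492).

```bash
python3 - <<'E'
from h import *
p=dict(np.load("w4.npz"));s=bot.sense();R=Ro.from_quat(s["ee_rot"])
f=lambda u,v,z:onplane(p,(220+(u+.5)/3-.5,30+(v+.5)/3-.5),z)
X=np.array([f(a,b,.075) for a,b in[(264,127),(312,127),(310,332),(264,332)]]);print(X[:,:2].round(4).tolist(),X.mean(0).round(4))
print("slot in tool",(R.inv().apply(X-s["position"])*1e3).round(1).tolist())
for z in(.132,.141,.18):print("blade in tool",z,[(R.inv().apply(f(u,v,z)-s["position"])*1e3).round(1).tolist() for u,v in((284,478),(315,478))])
q=dict(np.load("w2.npz"))
plan(list(X.mean(0)[:2])+[.325],down(-6.6))
E
```

```text
[[0.5645, 0.3173], [0.576, 0.316], [0.5701, 0.2673], [0.5585, 0.2687]] [0.5672 0.2923 0.075 ]
slot in tool [[88.3, -6.0, 287.0], [88.3, 5.5, 287.0], [39.3, 5.2, 287.0], [39.3, -6.5, 286.9]]
blade in tool 0.132 [[16.3, -0.9, 229.9], [16.3, 5.5, 230.0]]
blade in tool 0.141 [[18.7, -0.8, 220.9], [18.7, 5.3, 221.0]]
blade in tool 0.18 [[29.2, -0.4, 182.0], [29.2, 4.5, 182.0]]
shift [ 0.0799 -0.0002  0.0462] turn [ 0.002 -0.001  0.002] now [0.5601 0.2288 0.3619] t 6.68 F [-0.  -0.3 -3. ] open 0.0156 q [ 0.3   0.06  1.8  -0.    1.29  0.41]
```

```bash
python3 -m inch '[0.04,-0.0033,0.02,0,0,0,1, 0.08,-0.0033,0.04,0,0,0,1, 0.0805,-0.0033,0.055,0,0,0,1, 0.0805,-0.0033,0.062,0,0,0,1, 0.0805,-0.0033,0.062,0,0,0,1, 0.0805,-0.0033,0.062,0,0,0,1]'
python3 - <<'E'
from h import *
p=wrist();cv2.imwrite("pics/w5.png",p["color"]);np.savez("w5.npz",**{k:np.array(p[k]) for k in("R","t","mtx")})
cv2.imwrite("pics/c5.png",cv2.resize(p["color"][120:270,240:400],None,fx=4,fy=4,interpolation=cv2.INTER_CUBIC))
plan([.5674,.2925,.325],down(-6.6))
E
```

```text
clock: 7.18
position: [0.5645, 0.2929, 0.3116]
ee_rot: [0.746, 0.666, -0.0, 0.0]
ft_force: [-0.9, 0.3, -2.5]
opening: 0.0155
grasp_force: 52.2
shift [-0.0001  0.0034 -0.0157] turn [ 0.001 -0.     0.001] now [0.5647 0.2929 0.3124] t 7.23 F [ 0.4 -0.7 -2. ] open 0.0153 q [ 0.39  0.17  1.76 -0.    1.21  0.51]
```

View pics/c5.png

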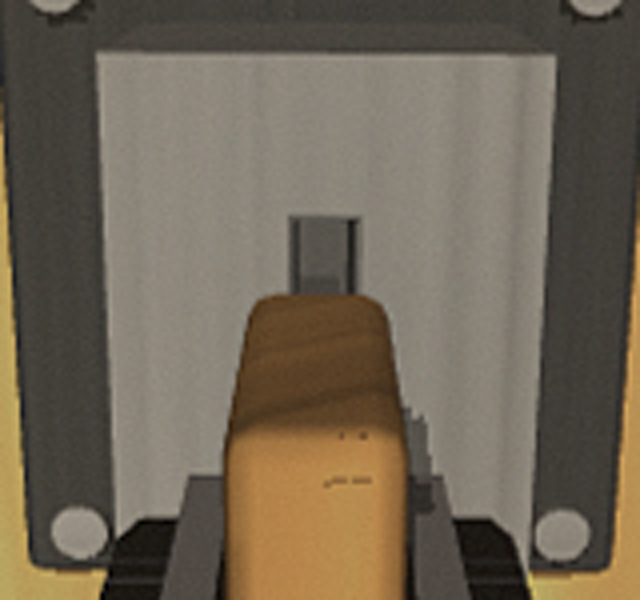

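Slot end spans crop columns 289–361 at row 215, and the blade tip is centred near column 322, so it is aligned within about 0.5 mm. I lower in stages and watch the force.

```bash
python3 -m inch '[0,0.0003,0.008,0,0,0,1, 0,0.0003,0.014,0,0,0,1, 0,0.0003,0.02,0,0,0,1, 0,0.0003,0.02,0,0,0,1, 0,0.0003,0.02,0,0,0,1]'
python3 -m inch '[0,0,0.006,0,0,0,1, 0,0,0.012,0,0,0,1, 0,0,0.018,0,0,0,1, 0,0,0.018,0,0,0,1]'
```

```text
clock: 7.65
position: [0.5644, 0.2933, 0.2949]
ee_rot: [0.746, 0.666, -0.001, -0.0]
ft_force: [-0.5, -0.3, -2.6]
opening: 0.0154
grasp_force: 52.2
clock: 7.98
position: [0.5641, 0.2934, 0.2794]
ee_rot: [0.746, 0.666, -0.001, -0.0]
ft_force: [-0.5, -0.7, -2.9]
opening: 0.0157
grasp_force: 52.2
```

```bash
python3 -m inch '[0,0,0.008,0,0,0,1, 0,0,0.016,0,0,0,1, 0,0,0.024,0,0,0,1, 0,0,0.027,0,0,0,1, 0,0,0.027,0,0,0,1]'
python3 -m inch '[0,0,0.002,0,0,0,1, 0,0,0.003,0,0,0,1, 0,0,0.003,0,0,0,1]'
```

```text
clock: 8.4
position: [0.5642, 0.2934, 0.2581]
ee_rot: [0.746, 0.666, -0.001, -0.0]
ft_force: [-0.2, 0.1, -2.6]
opening: 0.0154
grasp_force: 52.0
clock: 8.65
position: [0.5646, 0.2936, 0.2573]
ee_rot: [0.746, 0.666, 0.0, 0.0]
ft_force: [-0.8, 0.7, -1.6]
opening: 0.0156
grasp_force: 52.1
```

```bash
python3 -m inch '[0,0,0.001,0,0,0,1, 0,0,0.002,0,0,0,1, 0,0,0.002,0,0,0,1]'
python3 -m inch '[0,0,0.001,0,0,0,1, 0,0,0.002,0,0,0,1, 0,0,0.002,0,0,0,1]'
```

```text
clock: 8.9
position: [0.5645, 0.2936, 0.2556]
ee_rot: [0.746, 0.666, 0.0, 0.0]
ft_force: [-0.7, 0.2, -2.7]
opening: 0.0154
grasp_force: 52.0
clock: 9.15
position: [0.5647, 0.2936, 0.2545]
ee_rot: [0.746, 0.666, 0.0, 0.0]
ft_force: [0.2, -0.2, 0.1]
opening: 0.0152
grasp_force: 52.3
```

```bash
python3 -m inch '[0,0,0.001,0,0,0,1, 0,0,0.001,0,0,0,1, 0,0,0.001,0,0,0,1]'
python3 -m inch '[0,0,0.001,0,0,0,1, 0,0,0.001,0,0,0,1, 0,0,0.001,0,0,0,1]'
```

```text
clock: 9.4
position: [0.5647, 0.2936, 0.2544]
ee_rot: [0.746, 0.666, 0.0, 0.0]
ft_force: [-3.4, -1.5, 5.6]
opening: 0.0154
grasp_force: 53.1
clock: 9.65
position: [0.5648, 0.2937, 0.2544]
ee_rot: [0.746, 0.666, 0.0, 0.0]
ft_force: [-4.6, -2.6, 8.4]
opening: 0.0153
grasp_force: 53.6
```

The gauge is seated: contact force is rising at the expected height. Release and lift.

```bash
python3 -m inch '[0,0,0,0,0,0,0.5, 0,0,0,0,0,0,0, 0,0,0,0,0,0,0, 0,0,0,0,0,0,0, 0,0,0,0,0,0,0, 0,0,0,0,0,0,0]'
python3 -m inch '[0,0,-0.04,0,0,0,0, 0,0,-0.08,0,0,0,0, 0,0,-0.13,0,0,0,0, 0,0,-0.18,0,0,0,0, -0.04,0,-0.2,0,0,0,0, -0.08,0,-0.2,0,0,0,0, -0.1,0,-0.2,0,0,0,0, -0.1,0,-0.2,0,0,0,0]'
python3 - <<'E'
from h import *
p=wrist();cv2.imwrite("pics/w6.png",p["color"])
for r in landmark_of(p,"gauge")[:3]: print(np.round(r["xy"],1),round(r["score"],2),onplane(p,r["xy"],.075).round(4))
s=cams.read_camera("scene");a=cv2.resize(s["color"][120:220,340:460],(480,400),interpolation=cv2.INTER_CUBIC)
b=cv2.resize(p["color"][0:320,200:440],(300,400));cv2.imwrite("pics/c6.png",np.hstack([a,b]))
t=cams.read_camera("top")
for n,pc in(("scene",s),("top",t)):
  for k,z in dict(console=0,guard_bar=.206,start_button_top=.106).items():
    for r in landmark_of(pc,k)[:1]: print(n,k,np.round(r["xy"],1),round(r["score"],2),onplane(pc,r["xy"],z).round(4))
E
```

```text
clock: 10.15
position: [0.5645, 0.2936, 0.2521]
ee_rot: [0.746, 0.666, -0.0, -0.0]
ft_force: [-0.5, 0.0, 0.0]
opening: 0.0849
grasp_force: 0.0
clock: 10.82
position: [0.5552, 0.2117, 0.4124]
ee_rot: [0.747, 0.665, -0.0, 0.0]
ft_force: [0.2, 0.1, -0.8]
opening: 0.085
grasp_force: 0.0
[315.4  84.1] 0.87 [0.5637 0.2932 0.075 ]
[503.7 191.9] 0.85 [0.7304 0.1753 0.075 ]
[101.5 139.5] 0.59 [0.3644 0.2685 0.075 ]
scene console [167.2 268.4] 0.59 [ 0.4933 -0.3357  0.    ]
scene start_button_top [148.7 229.8] 0.81 [ 0.4664 -0.3345  0.106 ]
top console [438.3 231.6] 0.68 [ 0.4835 -0.3272  0.    ]
top start_button_top [451.4 239.1] 0.58 [ 0.462  -0.3303  0.106 ]
```

View pics/c6.png

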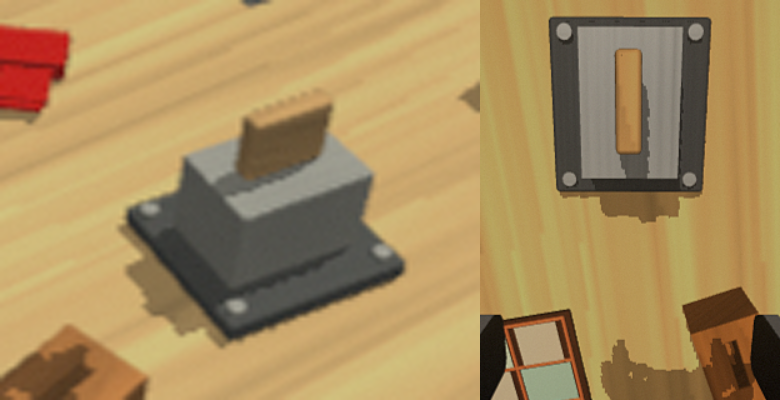

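The views show the gauge home in the slot, with its shoulder flush on the head and nothing holding it. Now I measure the console's yaw numerically.

```bash
python3 - <<'E'
from h import *
t=cams.read_camera("top");print(t["mtx"][0])
g=cv2.cvtColor(t["color"],cv2.COLOR_BGR2GRAY)[180:265,395:525]
# guard bar: long straight segments
L=cv2.createLineSegmentDetector().detect(g)[0][:,0]
for l in sorted(L,key=lambda l:-np.hypot(l[2]-l[0],l[3]-l[1]))[:9]:
    a,b=l[:2]+[395,180],l[2:]+[395,180]; A,B=onplane(t,a,.206),onplane(t,b,.206);d=A-B
    if d[1]<0:d=-d
    print(a.round(),b.round(),"len",np.linalg.norm(d).round(3),"yaw",(np.degrees(np.arctan2(d[1],d[0]))-90).round(1),((A+B)/2).round(3))
print(np.array(cams.read_camera("wrist")["hand_eye"]).round(3))
plan([.3,-.35,.42],down(8))
E
```

```text
[389.1767419    0.         330.65553687]
[396. 183.] [478. 184.] len 0.202 yaw -0.5 [ 0.598 -0.266  0.206]
[503. 223.] [456. 233.] len 0.118 yaw 10.7 [ 0.489 -0.367  0.206]
[425. 199.] [471. 189.] len 0.114 yaw 12.0 [ 0.573 -0.293  0.206]
[479. 252.] [519. 250.] len 0.097 yaw 2.3 [ 0.434 -0.413  0.206]
[399. 235.] [418. 264.] len 0.082 yaw -56.3 [ 0.438 -0.193  0.206]
[480. 224.] [513. 219.] len 0.084 yaw 8.1 [ 0.504 -0.409  0.206]
[412. 204.] [416. 238.] len 0.082 yaw -84.1 [ 0.506 -0.208  0.206]
[431. 242.] [463. 235.] len 0.081 yaw 11.4 [ 0.463 -0.287  0.206]
[409. 237.] [402. 208.] len 0.072 yaw -77.8 [ 0.503 -0.188  0.206]
[[-0.001 -0.96  -0.281  0.07 ]
 [ 1.    -0.001  0.     0.001]
 [-0.001 -0.281  0.96   0.031]
 [ 0.     0.     0.     1.   ]]
shift [-0.7371 -0.2375 -0.0097] turn [-0.     0.    -0.322] now [0.5555 0.2144 0.4122] t 11.42 F [-0.2 -0.2 -0.2] open 0.0853 q [0.28 0.   1.77 0.   1.37 0.39]
```

```bash
python3 -m inch '[-0.737,-0.2375,-0.02,0,0,-0.4,1, -0.737,-0.2375,-0.02,0,0,-0.4,1, -0.737,-0.2375,-0.02,0,0,-0.4,1, -0.737,-0.2375,-0.02,0,0,-0.4,1, -0.737,-0.2375,-0.02,0,0,-0.4,1, -0.737,-0.2375,-0.02,0,0,-0.4,1, -0.737,-0.2375,-0.02,0,0,-0.4,1, -0.737,-0.2375,-0.02,0,0,-0.4,1]'
cat >> h.py <<'E'
YC=11.5; n0=Ro.from_euler("z",YC,degrees=True)
def press(tilt): return n0*Ro.from_euler("y",-tilt,degrees=True)*down(0)
E
python3 - <<'E'
from h import *
print(press(45).apply([0,0,1]))
plan([.29,-.36,.42],down(11.5))
E
```

```text
clock: 12.08
position: [0.417, -0.0899, 0.4213]
ee_rot: [0.633, 0.775, 0.0, 0.001]
ft_force: [0.8, -0.5, 0.7]
opening: -0.0001
grasp_force: 0.0
[ 0.6929114   0.14097442 -0.70710678]
shift [-0.2991 -0.223   0.0016] turn [0.001 0.001 0.001] now [ 0.417  -0.0899  0.4213] t 12.08 F [ 0.8 -0.5  0.7] open -0.0001 q [-0.34 -0.41  2.1  -0.    1.45 -0.54]
```

```bash
python3 -m inch '[-0.299,-0.223,0,0,0,0,1, -0.299,-0.223,0,0,0,0,1, -0.299,-0.223,0,0,0,0,1, -0.299,-0.223,0,-0.1,0,0,1, -0.299,-0.223,0,-0.25,0,0,1, -0.299,-0.223,0,-0.4,0,0,1, -0.299,-0.223,0,-0.5,0,0,1, -0.299,-0.223,0,-0.5,0,0,1]'
python3 - <<'E'
from h import *
plan([.29,-.36,.42],press(45))
p=wrist();cv2.imwrite("pics/w7.png",p["color"])
for k,z in dict(guard_bar=.206,start_button_top=.106).items():
    for r in landmark_of(p,k)[:2]: print(k,np.round(r["xy"],1),round(r["score"],2),onplane(p,r["xy"],z).round(4))
    for r in spot_in(p,k)[:2]: print("spot",k,np.round(r["xy"],1),round(r["score"],2))
E
```

```text
clock: 12.75
position: [0.2876, -0.363, 0.4211]
ee_rot: [0.624, 0.757, 0.15, 0.125]
ft_force: [-1.3, 0.0, -0.1]
opening: 0.0001
grasp_force: 0.0
shift [0.0031 0.0028 0.0026] turn [-0.498  0.009 -0.008] now [ 0.2876 -0.363   0.4211] t 12.75 F [-1.3  0.  -0.1] open 0.0001 q [-1.1  -0.35  2.07  0.39  1.33 -1.37]
guard_bar [441.4 202.5] 0.55 [ 0.4765 -0.3327  0.206 ]
spot guard_bar [387.3 161.4] 0.61
start_button_top [364.5 178. ] 0.61 [ 0.4686 -0.3364  0.106 ]
spot start_button_top [367.4 178. ] 0.78
```

```bash
python3 - <<'E'
from h import *
R=press(38);c=np.array([.460,-.335,.1026]);plan(c-.223*R.apply([0,0,1]),R)
E
```

```text
shift [-0.0144 -0.0311  0.18  ] turn [-0.345 -0.002  0.001] now [ 0.2918 -0.3576  0.4209] t 13.0 F [0.7 0.8 0.1] open -0.0003 q [-1.09 -0.36  2.08  0.39  1.33 -1.36]
```

```bash
python3 -m inch '[-0.014,-0.031,0.0,-0.16,0,0,1, -0.014,-0.031,0.04,-0.345,0,0,1, -0.014,-0.031,0.08,-0.345,0,0,1, -0.014,-0.031,0.12,-0.345,0,0,1, -0.014,-0.031,0.16,-0.345,0,0,1, -0.014,-0.031,0.18,-0.345,0,0,1, -0.014,-0.031,0.18,-0.345,0,0,1, -0.014,-0.031,0.18,-0.345,0,0,1]'
python3 - <<'E'
from h import *
p=wrist()
for k,z in dict(guard_bar=.206,start_button_top=.106).items():
    for r in landmark_of(p,k)[:2]: print(k,np.round(r["xy"],1),round(r["score"],2),onplane(p,r["xy"],z).round(4))
s=cams.read_camera("scene");r=landmark_of(s,"gauge");print([(np.round(x["xy"]),onplane(s,x["xy"],.075).round(3)) for x in r[:4]])
R=press(38);c=np.array([.460,-.335,.1026]);plan(c-.173*R.apply([0,0,1]),R)
E
```

```text
clock: 13.67
position: [0.326, -0.3615, 0.278]
ee_rot: [0.597, 0.733, 0.253, 0.205]
ft_force: [-0.2, -0.2, 0.1]
opening: -0.0001
grasp_force: 0.0
guard_bar [506.1 282.3] 0.71 [ 0.477  -0.3319  0.206 ]
start_button_top [331.8 222.3] 0.68 [ 0.4695 -0.3354  0.106 ]
[(array([409., 157.]), array([0.555, 0.304, 0.075])), (array([419., 253.]), array([0.795, 0.113, 0.075])), (array([347., 139.]), array([0.401, 0.213, 0.075]))]
shift [ 0.0016 -0.0011  0.0651] turn [0.002 0.004 0.003] now [ 0.3251 -0.3636  0.2805] t 13.92 F [-0.1 -0.3  1. ] open -0.0002 q [-1.08 -0.17  2.2   0.76  1.04 -1.65]
```

```bash
python3 -m inch '[0,0.004,0.02,0,0,0,1, 0,0.004,0.04,0,0,0,1, 0,0.004,0.056,0,0,0,1, 0,0.004,0.056,0,0,0,1, 0,0.004,0.056,0,0,0,1]'
python3 -m inch '[0,0,0.003,0,0,0,1, 0,0,0.006,0,0,0,1, 0,0,0.009,0,0,0,1, 0,0,0.009,0,0,0,1]'
```

```text
clock: 14.33
position: [0.3543, -0.3573, 0.2455]
ee_rot: [0.598, 0.732, 0.252, 0.206]
ft_force: [0.6, -0.6, -0.3]
opening: 0.0002
grasp_force: 0.0
clock: 14.67
position: [0.3587, -0.3567, 0.2399]
ee_rot: [0.598, 0.732, 0.252, 0.207]
ft_force: [-0.2, -1.4, 1.6]
opening: 0.0003
grasp_force: 0.8
```

```bash
python3 -m inch '[0,0,0.0025,0,0,0,1, 0,0,0.005,0,0,0,1, 0,0,0.005,0,0,0,1, 0,0,0.005,0,0,0,1]'
```

```text
clock: 15.0
position: [0.3612, -0.3562, 0.2366]
ee_rot: [0.598, 0.732, 0.252, 0.207]
ft_force: [-2.0, -2.1, 2.1]
opening: 0.0002
grasp_force: 1.5
```

```bash
python3 -m inch '[0,0,0.002,0,0,0,1, 0,0,0.004,0,0,0,1, 0,0,0.005,0,0,0,1, 0,0,0.005,0,0,0,1]'
python3 -m inch '[0,0,0.0015,0,0,0,1, 0,0,0.003,0,0,0,1, 0,0,0.003,0,0,0,1]'
```

```text
clock: 15.33
position: [0.3635, -0.3557, 0.2333]
ee_rot: [0.598, 0.732, 0.252, 0.207]
ft_force: [-2.8, -3.9, 2.8]
opening: 0.0001
grasp_force: 2.2
clock: 15.58
position: [0.3646, -0.3557, 0.2323]
ee_rot: [0.598, 0.733, 0.252, 0.206]
ft_force: [-13.5, -2.2, 9.4]
opening: 0.0002
grasp_force: 8.5
```

The force jumped to 16 N after about 10 mm of travel, so the button is at its stop. Hold briefly, then retreat along the tool axis.

```bash
python3 -m inch '[0,0,0.0005,0,0,0,1, 0,0,0.0005,0,0,0,1, 0,0,0.0005,0,0,0,1]'
python3 -m inch '[0,0,-0.01,0,0,0,1, 0,0,-0.03,0,0,0,1, 0,0,-0.06,0,0,0,1, 0,0,-0.09,0,0,0,1, 0,0,-0.12,0,0,0,1, 0,0,-0.14,0,0,0,1, 0,0,-0.14,0,0,0,1, 0,0,-0.14,0,0,0,1]'
python3 - <<'E'
from h import *
s=cams.read_camera("scene");t=cams.read_camera("top")
for p in(s,t):
  print([(np.round(x["xy"]),onplane(p,x["xy"],.075).round(3)) for x in landmark_of(p,"gauge")[:4]],[onplane(p,x["xy"],.0).round(3) for x in landmark_of(p,"flux_jar")[:1]],[(onplane(p,x["xy"],.106).round(3),round(x["score"],2)) for x in landmark_of(p,"start_button_top")[:1]])
print(bot.sense()["ft_force"],bot.sense()["joint_vel"].round(3))
E
```

```text
clock: 15.83
position: [0.3646, -0.3557, 0.2322]
ee_rot: [0.598, 0.733, 0.252, 0.206]
ft_force: [-16.8, -1.4, 13.3]
opening: 0.0002
grasp_force: 10.3
clock: 16.5
position: [0.2975, -0.3684, 0.319]
ee_rot: [0.598, 0.732, 0.252, 0.206]
ft_force: [0.1, -0.7, -0.1]
opening: 0.0
grasp_force: 0.0
[(array([419., 255.]), array([0.799, 0.109, 0.075])), (array([347., 136.]), array([0.393, 0.22 , 0.075])), (array([409., 161.]), array([0.568, 0.293, 0.075]))] [array([0.771, 0.071, 0.   ])] [(array([ 0.471, -0.338,  0.106]), 0.63)]
[(array([273., 137.]), array([0.748, 0.151, 0.075])), (array([222., 202.]), array([0.564, 0.29 , 0.075])), (array([232., 290.]), array([0.328, 0.256, 0.075]))] [array([ 0.604, -0.069,  0.   ])] [(array([ 0.458, -0.326,  0.106]), 0.48)]
[ 0.15384388 -0.45373316  0.34818497] [-0.005 -0.003 -0.003 -0.002  0.    -0.   ]
```

```bash
python3 -c "
from station import job
print(job.close_job())"
```

```text
the job is handed in; nothing more can be done
None
```

The gauge is home in the head's slot and let go, the button was pressed to its stop (force jumped to about 16 N after roughly 10 mm) and the arm backed off it, and the job is handed in; the hand-in gave no verdict, and I didn't measure the button's return directly.

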